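# Snap the blanking cap onto the open desk port

### The arm

A 6-joint arm with a two-finger parallel gripper is mounted at the origin on the work surface; the furniture and walls round the work are solid. World frame = base frame: x ahead of the robot, y to its left, z up, the work surface at z = 0. Lengths are in m, angles in rad, forces in N, time in s.
With the tool pointing down it reaches from about 0.225 to 0.725 m from the base axis. Payload 3.1 kg.
Tool frame: the origin (TCP) lies between the finger pads; the fingertips stand 14 mm ahead of it and the grasp point (between the pads) lies 5 mm behind it; z points along the fingers, y is the line along which they close (so a half turn about z gives the same grasp; the last joint's range is limited). The gripper opens to 85 mm and grips with 20 to 120 N. Pads are 22 mm wide; open, the fingers measure 114 mm over their backs; the gripper's body (76 mm by 85 mm) begins 54 mm behind the grasp point. The pads swing forward as they close: fully open they stand 13 mm farther back than shut.
Start: joints at [-1.325, 0.048, 0.099, 1.622, 0, 1.443], TCP at [0.192, -0.489, 0.245] pointing down, gripper open.
Joint ranges: [-2.91, 2.91], [-0.99, 1.94], [-1.21, 1.42], [-2.12, 2.29], [-1.49, 1.47], [-3.14, 3.14]. Speed limits (rad/s): [2.79, 2.79, 3.14, 3.14, 3.14, 3.14].

### API

Orientations are given as a rotation vector (axis times angle).
In Python, from rig import arm, eyes gives the robot as it stands. The module is installed in compiled form; this text tells all that it offers.
- The arm moves only by the shell command python3 -m pendant 'ROWS' [OPENING] [FORCE]. ROWS is JSON, a list of rows, each a list of 2 entries, a list of its own where there are three numbers: the shift along the world's x, y, z in mm, then the turn, a rotation vector about the world's x, y, z in degrees. A call has 1 to 8 rows; each row shifts and turns the commanded pose from where the row before left it; what a row does not reach is not made up. A row lasts 1/8 s, in which the tool goes at most 62.5 mm and 10.7 degrees, less where a joint would pass 70% of its speed; a pose out of reach is approached as far as the arm can. A call with a gripper value outside its range is refused whole. OPENING is the closure, from 0 (fully open) to 1 (shut), set as the call begins (- or left out, the last holds). The fingers move at their own pace and stop on an object; FORCE is the grip in N (left out, the last holds). Time passes only in rows, so rows that do not move let the fingers close. It gives the time, the measured TCP pose, the force, the opening and the grip force at its end, in the units of the state.
- arm.read_state(): the state, without advancing time (a new reading comes with each control period).
- eyes.capture(name): name is "scene" or "top"; returns the picture (384x512x3 uint8, red, green, blue); there is no depth.
- eyes.get_calibration(name): a dict with "fx", "fy", "cx", "cy" (pixels), "rvec" (rotation vector, rad) and "tvec" (3), from world to camera coordinates, as OpenCV has them. Camera axes: x right, y down, z forward; pixel columns grow to the right and rows downward; lengths in m; the calibration is good to about 2 mm. A picture is of the moment at which its call begins. get_calibration takes no time and is no camera call.
- arm.finish_job(): hands the job in; it is judged then, once.
The state is a dict: "t": time; "joint_pos": joint angles; "qd": joint speeds; "effort": joint torques, N m; "tool_pos": TCP position; "tcp_rot": TCP orientation; "ft_force": force on the tool from outside, world axes, zero at the start; "torque": the same for the moment, N m; "gripper_width": finger opening in m; "grip_force": force on a finger pad.
Only numpy, scipy, OpenCV 4.12 (cv2) and the standard library are available. Lean on these libraries where they do the work, as an engineer would, in place of code of your own. Each camera call takes 0.05 s, during which the arm holds its last target. There are 200 camera calls.

### The job

One of the two round brass cable ports on the desk has lost its cap: pick up the loose black snap cap, set it squarely over that port's bare stud and press it straight down until it clicks and sits flush on the port's base all the way round. Do not let up after the click: finish with the gripper still holding the cap by its boss and pressing it down firmly but gently, and leave the other things on the desk where they are.

Things in the scene. Friction and masses are not known exactly. Their poses are not given: they have to be found in the camera images.
- snap_cap: the loose black plastic snap cap, 50 to 85 g, standing mouth down: a round skirt 46 mm across and 32 mm high, open below, with a round boss 26 mm across and 22 mm high on the middle of its flat top (54 mm in all), a small brass disc on its end. Its mouth has an inward bead, 30 mm clear. Round, so its yaw does not matter. Origin: centre of the underside; z up
- cap_grip (a point): the middle of the cap's boss, on its axis, 43 mm above its underside. Round the boss the cap's top is a flat shoulder 10 mm wide, 32 mm above the underside: fingertips that grip the boss bear on it when pressing
- port_open: the open cable port, fixed: a round brass base 76 mm across and 12 mm high, with a bare steel stud 27 mm across and 26 mm high on its middle (top 38 mm above the desk); the upper 9 mm of the stud taper to 17 mm across. Four small sprung brass latch balls stick out of the stud, 8 mm above the base. Origin: centre of the underside, on the desk; z up
- seat (a point): centre of the top of the open port's base, where the centre of the cap's underside must come. The cap meets the latch balls with its underside 10 mm above this; they take about 8 to 11 N to pass; about 8 mm above it the resistance drops suddenly (the click) and the balls draw the cap on down; within 2 mm of the base they push no more, and the base is rigid
- stud_tip (a point): centre of the top of the bare stud, 38 mm above the desk
- port_capped: the other port, same brass base, fixed, with the same kind of black cap already on it (66 mm high in all): leave it alone. Origin: centre of the underside
- loupe: bystander: black eye loupe, waisted cylinder 36 mm across, 38 mm high, loose. Origin: centre of the underside
- ink_bottle: bystander: square glass ink bottle 46x46x60 mm with a round black cap, loose. Origin: centre of the underside
- eraser: bystander: eraser 22x46x13 mm in a sleeve, loose. Origin: centre of the underside
- rubber_stamp: bystander: wooden rubber stamp 28x60x63 mm with a knob handle, loose. Origin: centre of the underside
Not all that is in view belongs to the job. Leave any orange look-alike of the snap_cap alone. What is shaped like the port_open but purple is not meant.

How it is judged:
On the way, in this order (a step that is already met when the one before it is completed fails the run):
1. the cap is carried in the gripper, clear of the desk (height (world z) of snap_cap above 0.03 m and contact force between the fingers and snap_cap above 1 N), for 0.2 s.
2. the cap has snapped down to the base and is kept pressed for a second (z of snap_cap in the frame of seat below 0.003 m and horizontal distance between snap_cap and seat below 0.004 m and angle between snap_cap's own z axis and vertical below 0.08 rad and contact force between snap_cap and port_open above 3 N), for 1 s.
At the end, for the whole second after the job is handed in: the cap sits on the open port's base: underside within 3 mm of it, centred within 4 mm, tilted less than 0.08 rad, at rest; the fingers still hold it by the boss (over 3 N on it, the point between the finger pads within 22 mm of the boss's middle) and it still presses on the port with more than 3 N (all of step 2 and linear speed of snap_cap below 0.02 m/s and contact force between the fingers and snap_cap above 3 N and distance between the grasp point and cap_grip below 0.022 m); the arm keeps its last pose, push and grip.
It fails at once if the cap is rammed onto the port with more than 60 N (contact force between snap_cap and port_open above 60 N).
It fails at once if a bystander (loupe, ink bottle, eraser, rubber stamp) is moved by more than 30 mm (distance of any of loupe, ink_bottle, eraser, rubber_stamp from where it was at the start of the episode above 0.03 m).
It fails at once if the other, capped port is pressed or knocked (contact force between any of the arm, snap_cap and port_capped above 10 N).
It also fails if it takes over 38 s, if anything falls off the work surface, if the arm or the gripper's body presses on something with over 40 N, if the wrist force passes 120 N, or if a joint passes its speed limit or range.

## Working session

There is one attempt and no reset: what is moved stays moved. The work goes in short steps, Python scripts to look and compute and a shell command to move; the robot and the scene stay as the last step left them, time stands still between calls to the robot, and variables do not carry over. Pictures are saved under pics/ and viewed, at most 10 in all, crops included, and the job is handed in when it is done.

```bash
mkdir -p pics
cat > h.py <<'E'
import numpy as np, cv2
from rig import arm, eyes
def cal(n):
    c=eyes.get_calibration(n); K=np.array([[c["fx"],0,c["cx"]],[0,c["fy"],c["cy"]],[0,0,1.]])
    return K,np.array(c["rvec"],float),np.array(c["tvec"],float)
def ray(n,u,v,z):
    K,r,t=cal(n); R=cv2.Rodrigues(r)[0]; o=-R.T@t; d=R.T@np.linalg.inv(K)@np.array([u,v,1.])
    return o+d*(z-o[2])/d[2]
def proj(n,p):
    K,r,t=cal(n); return cv2.projectPoints(np.array(p,float).reshape(-1,1,3),r,t,K,None)[0].reshape(-1,2)
def snap(n,f,box=None,s=1):
    im=eyes.capture(n)[:,:,::-1]
    if box: x0,y0,x1,y1=box; im=im[y0:y1,x0:x1]
    cv2.imwrite("pics/"+f,cv2.resize(np.ascontiguousarray(im),None,fx=s,fy=s,interpolation=cv2.INTER_CUBIC))
E
python3 - <<'E'
from h import *
snap("top","top0.png",s=1.5);snap("scene","scene0.png",s=1.5)
for n in("top","scene"):
    K,r,t=cal(n);print(n,K[0,0],-cv2.Rodrigues(r)[0].T@t)
print(arm.read_state())
E
```

```text
top 492.1811439942681 [ 0.43028075 -0.0262387   1.21936585]
scene 412.3081702659719 [-0.02557511  0.38654106  0.86417021]
{'t': 0.1, 'joint_pos': array([-1.32479830e+00,  4.87167018e-02,  9.77306953e-02,  1.62196820e+00,
       -1.51849314e-06,  1.44298525e+00]), 'qd': array([-1.07265624e-03,  1.00250330e-03,  2.72698488e-03,  1.75605883e-03,
        3.90288592e-04,  3.06433122e-05]), 'effort': array([ 2.68056756e-03, -3.39851332e+01,  3.20935106e+01,  1.57997879e-02,
       -1.62504625e-04,  3.96144216e-06]), 'tool_pos': array([ 0.19156692, -0.48824756,  0.2442014 ]), 'tcp_rot': array([-3.08476258e+00, -5.83365012e-01,  2.02427881e-04]), 'ft_force': array([-0.65913405, -0.69449299, -0.09712744]), 'torque': array([-0.04188309, -0.0318509 , -0.02790643]), 'grip_force': 0.0, 'gripper_width': 0.08515523566163104}
```

View pics/top0.png

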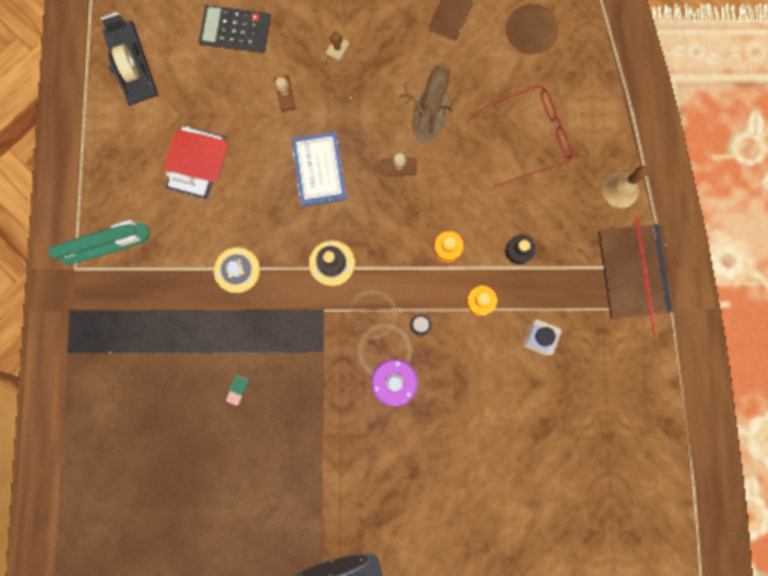

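View pics/scene0.png

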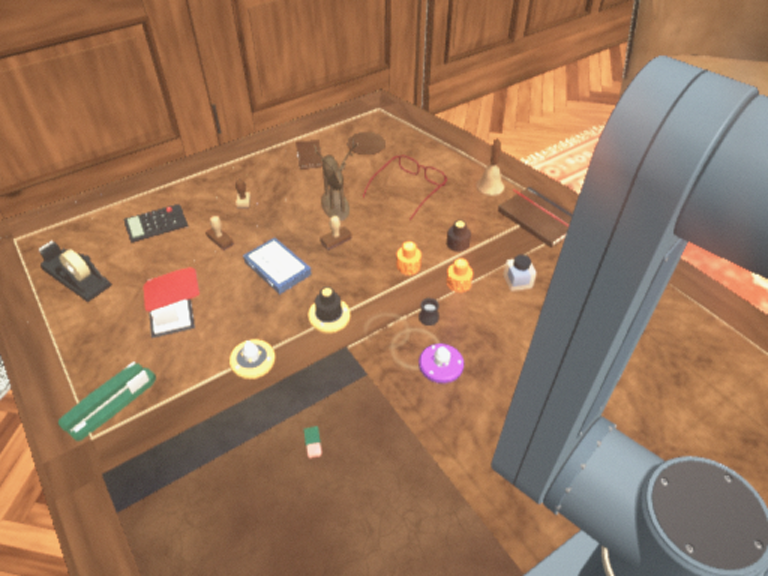

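Top view (1.5× pixels). The loose black cap with a brass disc is at (521,249). It could be confused with the orange caps at (449,246) and (483,299), the cap on the port at (332,262), the loupe at (421,324) and the ink bottle cap at (543,337). The open brass port is at (236,270), and the purple look-alike at (395,384). I choose (521,249) as the cap and (236,270) as the port, and will check both in an enlarged crop.

Run:
```python
from h import *
im=eyes.capture("top")[:,:,::-1]
a=im[140:205,310:385];b=im[150:210,125:200]
f=lambda x:cv2.resize(np.ascontiguousarray(x),None,fx=7,fy=7,interpolation=cv2.INTER_CUBIC)
cv2.imwrite("pics/cA.png",f(a));cv2.imwrite("pics/cB.png",f(b))
s=eyes.capture("scene")[:,:,::-1]
cv2.imwrite("pics/s_.png",s)
```

```text
(no output)
```

View pics/cA.png

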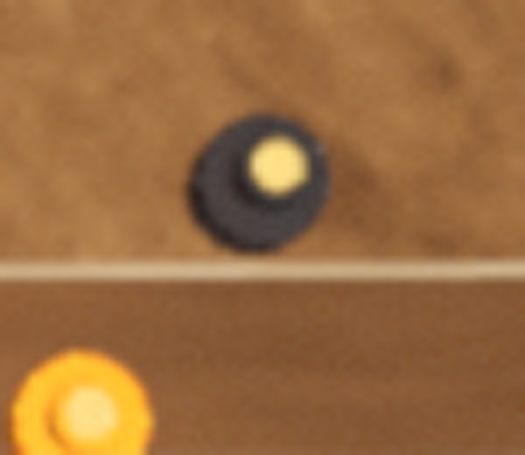

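View pics/cB.png

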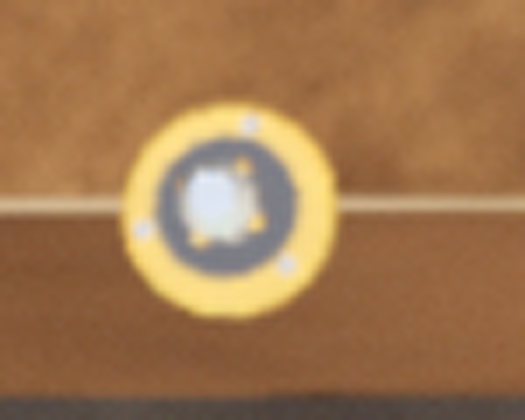

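The crops confirm both. The black cap's brass disc is at crop (278,165), with no orange. The port's yellow base is centred at (229,210) and its stud tip at (213,204).

Run:
```python
from h import *
n=lambda u,v,x,y:(x+(u+.5)/7-.5,y+(v+.5)/7-.5)
d=n(278,165,310,140); b=n(229,210,125,150); s=n(213,204,125,150)
print("cap disc",ray("top",*d,.054)); print("base",ray("top",*b,.012)); print("stud",ray("top",*s,.038))
c=ray("top",*d,.054);p=ray("top",*b,.012)
print("scene pred cap top, base, stud",proj("scene",[c,p,[p[0],p[1],.038]]))
l=proj("scene",[p+[0,.038,0],p+[0,-.038,0],p+[.038,0,0],p-[.038,0,0]]);print(l)
im=cv2.imread("pics/s_.png"); hsv=cv2.cvtColor(im,cv2.COLOR_BGR2HSV)
m=cv2.inRange(hsv,(18,70,150),(38,255,255))
for nn,(x,y,r) in dict(disc=(307,151,8),base=(168,239,22)).items():
    mm=np.zeros_like(m);cv2.circle(mm,(x,y),r,255,-1);v,u=np.nonzero(m&mm)
    print(nn,len(u),u.mean(),v.mean(),u.min(),u.max(),v.min(),v.max())
f=lambda x:cv2.resize(np.ascontiguousarray(x),None,fx=6,fy=6,interpolation=cv2.INTER_CUBIC)
cv2.imwrite("pics/sAB.png",np.hstack([f(im[130:190,275:335]),f(im[210:270,138:198])]))
st=arm.read_state();R=cv2.Rodrigues(st["tcp_rot"])[0];print(R)
# other landmarks
for nm,(u,v) in dict(capped=(332/1.5,262/1.5),ink=(543/1.5,337/1.5),or1=(449/1.5,246/1.5),or2=(483/1.5,299/1.5)).items(): print(nm,ray("top",u,v,.04))
```

```text
cap disc [ 0.64637679 -0.24353952  0.054     ]
base [0.6143929  0.22618865 0.012     ]
stud [0.61255163 0.22635088 0.038     ]
scene pred cap top, base, stud [[305.2079757  149.55958418]
 [166.38948321 237.70727957]
 [164.76053611 231.51274   ]]
[[152.50641206 244.59551831]
 [179.88940248 231.00914587]
 [159.97787523 227.77577911]
 [173.06789791 248.05206028]]
disc 24 306.2916666666667 149.04166666666666 303 309 147 151
base 346 167.88439306358381 240.05780346820808 148 187 226 251
[[ 9.30960859e-01  3.65118769e-01 -4.05008683e-04]
 [ 3.65118968e-01 -9.30959812e-01  1.40287683e-03]
 [ 1.35169855e-04 -1.45389977e-03 -9.99998934e-01]]
capped [0.62161612 0.06533591 0.04      ]
ink [ 0.49922926 -0.27216093  0.04      ]
or1 [ 0.64726666 -0.12437293  0.04      ]
or2 [ 0.56054446 -0.17771398  0.04      ]
```

View pics/sAB.png

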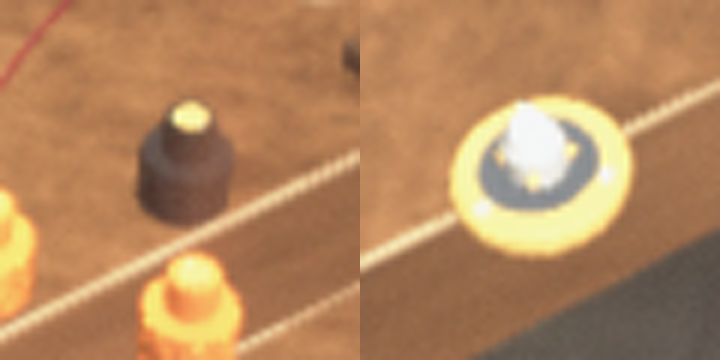

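```bash
python3 -m pendant '[[[28,15,0],[0,0,4.5]],[[28,15,0],[0,0,4.5]],[[28,15,0],[0,0,4.5]],[[28,15,0],[0,0,4.5]],[[28,15,0],[0,0,4.5]],[[28,15,0],[0,0,4.5]],[[28,15,0],[0,0,4.5]],[[28,15,0],[0,0,4.5]]]' 0 30
python3 -m pendant '[[[28,15,-15],[0,0,4.5]],[[28,15,-15],[0,0,4.5]],[[28,15,-15],[0,0,4.5]],[[28,15,-15],[0,0,4.5]],[[28,15,-15],[0,0,4.5]],[[28,15,-15],[0,0,4.5]],[[28,15,-15],[0,0,4.5]],[[28,15,-15],[0,0,4.5]]]'
python3 -m pendant '[[[0,0,0],[0,0,0]],[[0,0,0],[0,0,0]]]'
python3 -c "
from h import *
s=arm.read_state();p=s['tool_pos'];print(s['joint_pos'],p,cv2.Rodrigues(s['tcp_rot'])[0].round(3));print((np.array([.6464,-.2435,.048])-p)*1000)"
```

```text
t: 1.2
tool_pos: [0.4165, -0.3681, 0.245]
tcp_rot: [-2.753, -1.512, 0.0]
ft_force: [0.3, 0.3, 0.4]
gripper_width: 0.0852
grip_force: 0.0
t: 2.2
tool_pos: [0.6403, -0.2481, 0.1242]
tcp_rot: [-2.151, -2.289, 0.001]
ft_force: [-0.8, -0.2, 0.0]
gripper_width: 0.0855
grip_force: 0.0
t: 2.45
tool_pos: [0.6393, -0.2488, 0.125]
tcp_rot: [-2.154, -2.286, 0.001]
ft_force: [-0.3, 0.2, 0.6]
gripper_width: 0.0858
grip_force: 0.0
[-4.68643679e-01  4.80644468e-01  3.79538417e-01  1.47066924e+00
 -5.20374251e-04  1.04296013e+00] [ 0.63926708 -0.24882686  0.12502874] [[-0.059  0.998 -0.001]
 [ 0.998  0.059 -0.   ]
 [ 0.    -0.001 -1.   ]]
[  7.13291888   5.32686343 -77.02874022]
```

```bash
python3 -m pendant '[[[4,3,-12],[0,0,0]],[[3,2,-12],[0,0,0]],[[0,0,-15],[0,0,0]],[[0,0,-15],[0,0,0]],[[0,0,-12],[0,0,0]],[[0,0,-10],[0,0,0]],[[0,0,0],[0,0,0]]]'
python3 -m pendant '[[[0,0,0],[0,0,0]],[[0,0,0],[0,0,0]],[[0,0,0],[0,0,0]],[[0,0,0],[0,0,0]],[[0,0,0],[0,0,0]],[[0,0,0],[0,0,0]],[[0,0,0],[0,0,0]],[[0,0,0],[0,0,0]]]' 1 40
```

```text
t: 3.32
tool_pos: [0.6459, -0.2434, 0.0478]
tcp_rot: [-2.153, -2.285, 0.001]
ft_force: [-0.4, -0.7, -0.2]
gripper_width: 0.0853
grip_force: 0.0
t: 4.32
tool_pos: [0.647, -0.2439, 0.05]
tcp_rot: [2.154, 2.286, 0.0]
ft_force: [-0.8, -0.7, 4.6]
gripper_width: 0.0244
grip_force: 39.4
```

Gripped at 24 mm width, with the tips bearing on the shoulder (4.6 N). Next I lift and check.

```bash
python3 -m pendant '[[[0,0,10],[0,0,0]],[[0,0,20],[0,0,0]],[[0,0,20],[0,0,0]],[[0,0,20],[0,0,0]],[[0,0,10],[0,0,0]],[[0,0,0],[0,0,0]],[[0,0,0],[0,0,0]]]'
python3 - <<'E'
from h import *
st=arm.read_state();p=st['tool_pos'];print(p,st['gripper_width'],st['grip_force'],st['joint_pos'])
im=[]
for n in("top","scene"):
    u,v=proj(n,p)[0].astype(int);print(n,u,v,proj(n,p-[0,0,.018]));a=eyes.capture(n)[:,:,::-1]
    x0,y0=u-30,v-30;a=a[y0:y0+60,x0:x0+60];im.append(cv2.resize(np.ascontiguousarray(a),None,fx=6,fy=6,interpolation=cv2.INTER_CUBIC))
cv2.imwrite("pics/g.png",np.hstack(im))
print(((np.array([.6144,.2262,0])-p)*1000).round(1))
E
```

```text
t: 5.2
tool_pos: [0.6463, -0.2436, 0.1285]
tcp_rot: [-2.153, -2.286, 0.001]
ft_force: [0.5, 0.2, -0.5]
gripper_width: 0.024
grip_force: 39.3
[ 0.64631565 -0.24356754  0.12846772] 0.024046584779245074 39.33582590078004 [-4.57401535e-01  4.93975544e-01  4.04507335e-01  1.48269549e+00
 -1.57729548e-05  1.05378127e+00]
top 355 157 [[353.7501673  158.66278144]]
scene 307 129 [[307.03516589 134.67157602]]
[ -31.9  469.8 -128.5]
```

View pics/g.png

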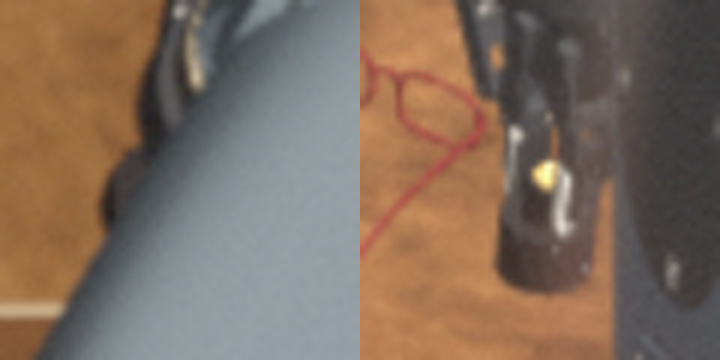

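The scene view shows the cap upright between the fingers, skirt centred at (545,265) and disc at (547,175). Both match the TCP projection within about 0.5 px.

```bash
python3 -m pendant '[[[-2,15,4],[0,0,0]],[[-2,30,4],[0,0,0]],[[-2,30,4],[0,0,0]],[[-2,30,0],[0,0,0]],[[-2,30,0],[0,0,0]],[[-2,30,0],[0,0,0]],[[-2,30,0],[0,0,0]],[[-2,30,0],[0,0,0]]]'
python3 -m pendant '[[[-2,30,0],[0,0,0]],[[-2,30,0],[0,0,0]],[[-2,30,0],[0,0,0]],[[-2,30,0],[0,0,0]],[[-2,30,0],[0,0,0]],[[-2,30,0],[0,0,0]],[[-2,30,0],[0,0,0]],[[-2,25,0],[0,0,0]]]'
python3 -m pendant '[[[0,10,-10],[0,0,0]],[[0,0,-15],[0,0,0]],[[0,0,0],[0,0,0]],[[0,0,0],[0,0,0]]]'
python3 - <<'E'
from h import *
st=arm.read_state();p=st['tool_pos'];print(p,st['gripper_width'],st['joint_pos'])
print(((np.array([.6144,.2262,0])-p)*1000).round(1), cv2.Rodrigues(st['tcp_rot'])[0].round(3))
im=[]
for n in("top","scene"):
    u,v=proj(n,[.6144,.2262,.05])[0].astype(int);print(n,u,v,proj(n,[p+[0,0,.007],p-[0,0,.046]]));a=eyes.capture(n)[:,:,::-1]
    x0,y0=u-30,v-40;a=a[y0:y0+80,x0:x0+60];im.append(cv2.resize(np.ascontiguousarray(a),None,fx=6,fy=6,interpolation=cv2.INTER_CUBIC))
cv2.imwrite("pics/p.png",np.hstack(im))
E
```

```text
t: 6.3
tool_pos: [0.6299, -0.0166, 0.1413]
tcp_rot: [-2.153, -2.287, -0.0]
ft_force: [-0.1, 0.3, -0.9]
gripper_width: 0.0243
grip_force: 39.3
t: 7.3
tool_pos: [0.6135, 0.2183, 0.1412]
tcp_rot: [-2.152, -2.287, 0.0]
ft_force: [0.3, -0.1, -1.2]
gripper_width: 0.0241
grip_force: 39.3
t: 7.8
tool_pos: [0.6145, 0.2251, 0.1157]
tcp_rot: [-2.155, -2.285, 0.002]
ft_force: [-1.1, -0.9, -0.4]
gripper_width: 0.0244
grip_force: 39.3
[0.61449877 0.22512928 0.11569076] 0.024411371492192777 [ 2.48880856e-01  3.96047704e-01  2.48645407e-01  1.42467499e+00
 -2.33143772e-04  1.76142705e+00]
[-1.000e-01  1.100e+00 -1.157e+02] [[-0.058  0.998 -0.001]
 [ 0.998  0.058 -0.001]
 [-0.    -0.001 -1.   ]]
top 154 177 [[147.69058344 172.16487808]
 [152.72566426 175.86333575]]
scene 163 228 [[159.40525792 209.4144963 ]
 [163.07158565 223.42387699]]
```

View pics/p.png

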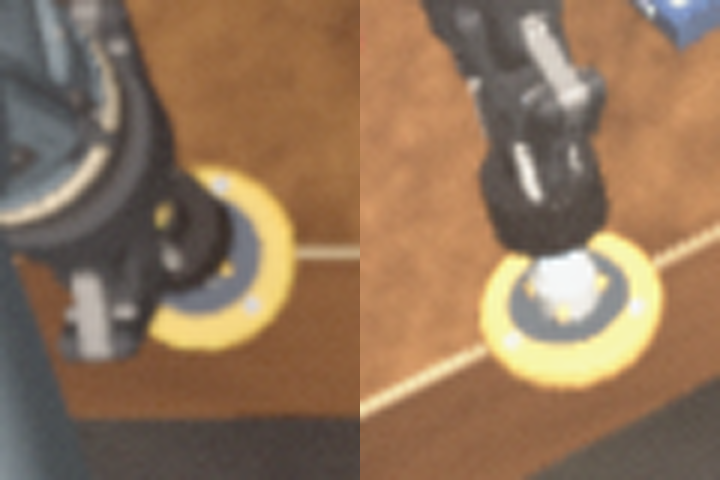

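Both views show the cap level and over the stud. In the scene view the skirt axis is at u≈545 and the base at 571, and both carry the same ~1.3 px camera bias against prediction. So the cap is centred within about 1 mm; I shift +0.5 mm in y and descend.

```bash
python3 -m pendant '[[[0,0.5,-8],[0,0,0]],[[0,0,-8],[0,0,0]],[[0,0,-6],[0,0,0]],[[0,0,-5],[0,0,0]],[[0,0,-5],[0,0,0]],[[0,0,-4],[0,0,0]],[[0,0,0],[0,0,0]],[[0,0,0],[0,0,0]]]'
python3 -m pendant '[[[0,0,-2],[0,0,0]],[[0,0,-2],[0,0,0]],[[0,0,-1],[0,0,0]],[[0,0,0],[0,0,0]]]' - 60
```

```text
t: 8.9
tool_pos: [0.6148, 0.2268, 0.0805]
tcp_rot: [2.154, 2.286, 0.001]
ft_force: [-0.3, -0.5, -1.1]
gripper_width: 0.0241
grip_force: 39.3
t: 9.4
tool_pos: [0.6146, 0.2267, 0.0751]
tcp_rot: [-2.154, -2.286, 0.0]
ft_force: [-0.2, -0.3, -1.1]
gripper_width: 0.0236
grip_force: 59.4
```

```bash
python3 -m pendant '[[[0,0,-1],[0,0,0]],[[0,0,-1],[0,0,0]],[[0,0,-1],[0,0,0]],[[0,0,0],[0,0,0]]]'
for i in 1 2; do python3 -m pendant '[[[0,0,-0.5],[0,0,0]],[[0,0,-0.5],[0,0,0]],[[0,0,0],[0,0,0]]]'|egrep 'tool_pos|ft'; done
```

```text
t: 9.9
tool_pos: [0.6149, 0.2267, 0.0724]
tcp_rot: [2.154, 2.286, 0.0]
ft_force: [0.6, -0.1, -0.3]
gripper_width: 0.0235
grip_force: 59.5
tool_pos: [0.6152, 0.2268, 0.0717]
ft_force: [0.8, 0.3, 1.6]
tool_pos: [0.6154, 0.2269, 0.0713]
ft_force: [2.0, -0.3, 4.4]
```

Latch resistance begins at TCP z≈0.072, with a small +x side load, so I ease +0.7 mm in x and keep pressing.

```bash
python3 -m pendant '[[[0.7,0,-0.5],[0,0,0]],[[0,0,-0.5],[0,0,0]],[[0,0,0],[0,0,0]]]'|egrep 'tool_pos|ft'
for i in 1 2; do python3 -m pendant '[[[0,0,-0.5],[0,0,0]],[[0,0,-0.5],[0,0,0]],[[0,0,0],[0,0,0]]]'|egrep 'tool_pos|ft'; done
```

```text
tool_pos: [0.6158, 0.2269, 0.0709]
ft_force: [-0.4, -0.3, 7.0]
tool_pos: [0.6158, 0.227, 0.0709]
ft_force: [-2.2, -0.8, 10.7]
tool_pos: [0.6161, 0.2271, 0.0706]
ft_force: [-2.0, -0.6, 12.2]
```

```bash
for i in 1 2 3 4; do python3 -m pendant '[[[0,0,-0.5],[0,0,0]],[[0,0,-0.5],[0,0,0]],[[0,0,0],[0,0,0]]]'|egrep 'tool_pos|ft'; done
```

```text
tool_pos: [0.6163, 0.2272, 0.0699]
ft_force: [-1.0, -0.8, 12.1]
tool_pos: [0.6141, 0.2265, 0.0634]
ft_force: [1.1, 0.6, -1.2]
tool_pos: [0.615, 0.2267, 0.0639]
ft_force: [0.3, -0.8, -0.9]
tool_pos: [0.6154, 0.2268, 0.0634]
ft_force: [0.4, 0.6, -0.2]
```

Click: the force dropped from 12 N to 0 and the tool fell 6 mm. I press on gently.

```bash
for i in 1 2 3; do python3 -m pendant '[[[0,0,-1],[0,0,0]],[[0,0,-1],[0,0,0]],[[0,0,0],[0,0,0]]]'|egrep 'tool_pos|ft'; done
```

```text
tool_pos: [0.6155, 0.2269, 0.0621]
ft_force: [-1.5, 0.2, 4.2]
tool_pos: [0.6155, 0.2269, 0.062]
ft_force: [-4.4, -1.7, 9.6]
tool_pos: [0.6155, 0.227, 0.062]
ft_force: [-6.6, -1.0, 15.5]
```

Rigid stop at 0.062, with 15 N down. I relieve the side load, hold for over a second and look.

```bash
python3 -m pendant '[[[-0.8,0,0],[0,0,0]],[[-0.5,0,0],[0,0,0]],[[0,0,0],[0,0,0]],[[0,0,0],[0,0,0]],[[0,0,0],[0,0,0]],[[0,0,0],[0,0,0]],[[0,0,0],[0,0,0]],[[0,0,0],[0,0,0]]]'
python3 -m pendant '[[[0,0,0],[0,0,0]],[[0,0,0],[0,0,0]],[[0,0,0],[0,0,0]],[[0,0,0],[0,0,0]],[[0,0,0],[0,0,0]]]'
python3 -c "
from h import *
snap('scene','f.png',(125,170,215,260),6)"
```

```text
t: 15.4
tool_pos: [0.6153, 0.227, 0.0619]
tcp_rot: [2.152, 2.285, 0.005]
ft_force: [-4.1, -0.6, 15.2]
gripper_width: 0.0236
grip_force: 61.2
t: 16.02
tool_pos: [0.6153, 0.2269, 0.0619]
tcp_rot: [2.152, 2.285, 0.005]
ft_force: [-4.6, -2.1, 15.1]
gripper_width: 0.0237
grip_force: 61.2
```

View pics/f.png

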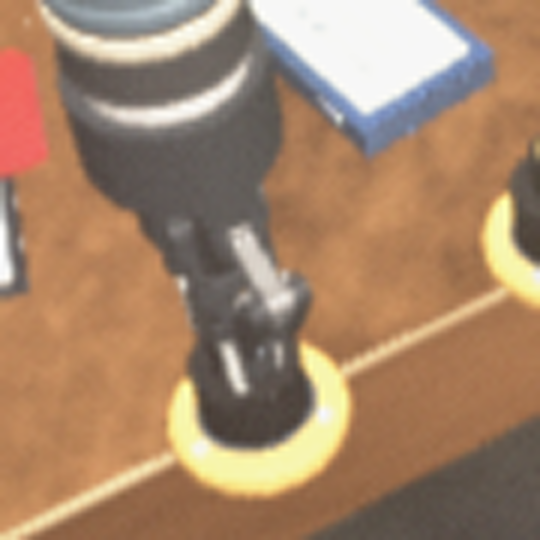

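The skirt sits on the brass base, centred at about (255,400), and the grey ring is fully hidden. TCP 0.062 is the 0.050 grasp height plus the 12 mm base, so the cap is flush. It has been held at 15 N for over a second.

```bash
python3 -c "
from rig import arm
print(arm.finish_job())"
```

```text
the job is handed in; nothing more can be done
None
```

The black snap cap clicked onto the open brass port and measures flush on its base; I handed the job in with the gripper still holding the boss and pressing at about 15 N, but no pass/fail result was returned.

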